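Isolate the specimen saw and clear its offcuts

ROBOT

A 6-joint arm with a two-finger parallel gripper is mounted at the origin on the work surface. World frame = base frame: x ahead of the robot, y to its left, z up, the work surface at z = 0. Lengths are in m, angles in degrees, forces in N, time in s.
With the tool pointing down it reaches from about 0.35 to 0.875 m from the base axis. Payload 4.2 kg.
Tool frame: the origin (TCP) lies on the centre line of the jaws, within the pads' length; the fingertips stand 25 mm ahead of it and the grasp point (between the pads) lies 6 mm ahead of it; z points along the fingers, y is the line along which they close (so a half turn about z gives the same grasp; the last joint's range is limited). The gripper opens to 87 mm and grips with 3 to 60 N. Pads are 19 mm wide; open, the fingers measure 117 mm over their backs; the gripper's body (75 mm by 190 mm) begins 51 mm behind the grasp point.
Start: joints at [88.556, 22.042, 0.453, 0, -68.411, -14.817], TCP at [0.175, 0.6, 0.248] pointing down, gripper open.
Joint ranges: [-179.83, 179.83], [-69.29, 118.12], [-61.27, 80.66], [-181.25, 117.63], [-171.15, -9.14], [-177.46, 177.46]. Speed limits (degrees/s): [159.86, 159.86, 180, 180, 180, 180].

INTERFACE

Orientations are given as a 3x3 rotation matrix whose columns are the frame's x, y, z axes.
In Python, from station import r gives the robot as it stands.
- The arm moves only by the tool move_arm, never from a script. Its argument "series" is a list of rows, each an object with "grip": the opening, from 0 (shut) to 1 (fully open); "xyz": the shift along the tool's x, y, z in mm, a list of three; "angular": the turn, a rotation vector about the tool's x, y, z in rad, a list of three. A call has 1 to 10 rows; each row is the pose to reach, as a shift and turn from the pose commanded when the call began, along the tool's axes at that moment; what a row does not reach only later rows make up. A row lasts 1/10 s, in which the tool goes at most 50 mm and 8.59 degrees, less where a joint would pass 70% of its speed; a pose out of reach is approached as far as the arm can. A call with a gripper value outside its range is refused whole. The fingers move at their own pace and stop on an object; the grip force is fixed at half the most. Time passes only in rows, so rows that repeat a pose let the fingers close. It gives the time, the measured TCP pose, the force, the opening and the grip force at its end, in the units of the state.
- r.sense(): the state, without advancing time (a new reading comes with each control period).
- r.capture(name): name is "scene" or "top" or "wrist"; returns a dict with "img" (400x640x3 uint8, red, green, blue), "camera_matrix" (3x3 intrinsics, pixels), "rvec" (rotation vector, rad) and "tvec" (3), from world to camera coordinates, as OpenCV has them; the wrist camera has in their place "hand_eye" (4x4, takes a point from camera to tool coordinates, whose origin is the TCP and whose axes are the flange's). Camera axes: x right, y down, z forward; pixel columns grow to the right and rows downward; lengths in m; the calibration is good to about 2 mm. A picture is of the moment at which its call begins: read the wrist's pose just before it. There is no depth.
- r.finish_job(): hands the job in; it is judged then, once.
The state is a dict: "time_s": time; "joints": joint angles; "joint_velocities": joint speeds; "effort": joint torques, N m; "tcp_pos": TCP position; "ee_rot": TCP orientation; "wrist_force": force on the tool from outside, world axes, zero at the start; "moment": the same for the moment, N m; "gripper_width": opening from 0.0 (shut) to 1.0 (fully open); "gripper_force": force on a finger pad.
Only numpy, scipy, OpenCV 4.12 (cv2) and the standard library are available. Lean on these libraries where they do the work, as an engineer would, in place of code of your own. Each camera call takes 0.05 s, during which the arm holds its last target. There are 200 camera calls.

TASK

Make the specimen saw safe and then clear it: first turn the long black bar handle on the sloping console half a turn counterclockwise (seen facing the console), past the middle click, until it rests in its far stop, off. Only then use the standing pusher to sweep all three steel offcuts along the saw's bed into the scrap pan at its open end; they are sharp, so never touch them with the gripper or the arm. Finally stand the pusher upright on the bench top again, leaving the handle off and everything else where it was.

Things in the scene. Friction and masses are not known exactly. Their poses are not given: they have to be found in the camera images.
- dial_axis (a point): Fixed point on the sloping face of the cream console (200 mm wide), where the handle's axis meets it, 115 mm above the bench. The face is 190 mm long and rises away from the robot at 35 degrees from level. z: out of the face, along the axis; x: up the slope; -y: where the handle's nose points at joint value 0 (right, facing the console).
- handle (a joint): Angle of the bar handle in rad, growing counterclockwise seen facing the console. 0 (nose to the right): running; 1.57 (nose up the slope): middle click; 3.14 (nose left, hard stop): off. A spring detent holds it at each of the three and takes about 0.3 N m to leave; let go between clicks it snaps to the nearest.
- handle_grip (a point): Middle of the grip of the black bar handle, on the turning axis 36 mm out from the face. Turns with the handle: z out of the face, -y along the bar to its nose. Bar 100 mm long (nose end 55 mm, blunt end 50 mm from the axis), 22 mm wide (nose end only 12 mm), from 13 to 49 mm above the face; below it a round hub of radius 28 mm.
- saw_bed: Fixed specimen saw, bed and scrap pan, 185 mm wide (x), 570 long (y). Origin at bench height; mm along y: saw housing +150 to +290, 175 tall; bed -130 to +150, flat top 60 up; pan -272 to -130, floor 12 up, open towards the bed, which ends level at its brink. Side walls along bed and pan 85 tall above the bench, inner faces at x = +-82; pan end wall 95 tall.
- offcut_a: Steel offcut, block 60 x 28 x 26 mm (x, y, z), on the bed. Origin at its centre.
- offcut_b: Steel offcut, disc 58 mm wide and 28 mm tall, on the bed. Origin at its centre.
- offcut_c: Steel offcut, L-section 56 x 30 x 30 mm (x, y, z), on the bed. Origin at its centre.
- pusher: Pusher standing upright on the bench: rubber foot 140 (x) x 32 (y) x 14 mm, thin plate above, and on top a wooden grip 110 (x) x 24 (y) mm from 52 to 84 mm above the underside. Origin at the centre of its underside, z up. Pushes along its y; grip it across y. 280 g.
- pen_jar: brown stoneware pen jar, 86 mm wide, 100 mm tall. Bystander; origin at its underside's centre, to be left alone.
- coolant: white plastic bottle, 64 mm wide, 170 mm tall. Bystander; origin at its underside's centre, to be left alone.
- mount_a: black resin specimen mount, a disc 40 mm wide and 24 mm tall. Bystander; origin at its underside's centre, to be left alone.
- mount_b: second black resin mount, as mount_a. Bystander; origin at its underside's centre, to be left alone.
- spanner: steel spanner 170 mm long lying flat. Bystander; origin at its underside's centre, to be left alone.
Mind the look-alikes: they are no part of the job. What is shaped like the offcut_b but green or red is not meant.

How it is judged:
By the outcome, as a careful person would: the job done as asked, in the order asked, and still so for the second after the job is handed in, with the robot touching nothing.
It also fails if it takes over 72 s, if anything falls off the work surface, if the arm or the gripper's body presses on something with over 40 N, if the wrist force passes 120 N, or if a joint passes its speed limit or range.

## Working session

There is one attempt and no reset: what is moved stays moved. The work goes in short steps, Python scripts to look and compute and a tool call to move; the robot and the scene stay as the last step left them, time stands still between calls to the robot, and variables do not carry over. Pictures are saved under pics/ and viewed, at most 14 in all, crops included, and the job is handed in when it is done.

Besides the shell and the picture viewer there is one more tool, called after "Call:" by a JSON object that holds its "op" and its "data", one argument or row to a line. move_arm: Moves the arm, as the interface text tells. Its arguments: {"type":"object","properties":{"series":{"type":"array"}},"required":["series"]}

```bash
ls; mkdir -p pics; python3 - <<'E'
from station import r
import cv2,pickle
s=r.sense();print(s)
for n in("scene","top","wrist"):
    c=r.capture(n);pickle.dump((s,c),open(f"{n}0.pkl","wb"));cv2.imwrite(f"pics/{n}0.png",c["img"][:,:,::-1])
    print(n,{k:v for k,v in c.items() if k!="img"})
E
```

```text
pics
{'time_s': 0.0, 'joints': array([ 8.85563447e+01,  2.20929301e+01,  3.80366364e-01, -3.11383781e-02,
       -6.84104204e+01, -1.48183250e+01]), 'joint_velocities': array([-0.02785674,  0.06480399, -0.02575772, -0.02916625, -0.06770524,
        0.02259122]), 'effort': array([-6.19481525e-04, -3.90664601e+01,  1.87397021e+01,  4.21966061e+00,
        1.09273414e-02, -2.08251740e-04]), 'tcp_pos': array([0.17481666, 0.59948812, 0.24643513]), 'ee_rot': array([[ 9.59935170e-01, -2.80221620e-01, -5.59255771e-04],
       [-2.80222171e-01, -9.59932802e-01, -2.13301304e-03],
       [ 6.08684108e-05,  2.20427010e-03, -9.99997569e-01]]), 'wrist_force': array([ 0.13272762, -0.91938263, -0.3421022 ]), 'moment': array([-0.01414001,  0.04262375,  0.04546056]), 'gripper_force': 0.0, 'gripper_width': 0.9992908016269432}
scene {'camera_matrix': array([[450.81689899,   0.        , 310.7017819 ],
       [  0.        , 450.81689899, 200.80507154],
       [  0.        ,   0.        ,   1.        ]]), 'rvec': array([ 0.93115533,  2.31911421, -1.22928405]), 'tvec': array([ 0.40773879, -0.13428268,  1.62272738])}
top {'camera_matrix': array([[363.35362287,   0.        , 313.50992059],
       [  0.        , 363.35362287, 195.92111447],
       [  0.        ,   0.        ,   1.        ]]), 'rvec': array([ 2.15149166, -2.20764112,  0.13637348]), 'tvec': array([0.03434458, 0.60869779, 1.20716183])}
wrist {'camera_matrix': array([[338.45323752,   0.        , 317.56178773],
       [  0.        , 338.45323752, 195.30350479],
       [  0.        ,   0.        ,   1.        ]]), 'hand_eye': array([[-4.71856766e-04, -9.69608239e-01, -2.44662300e-01,
         6.60162944e-02],
       [ 9.99999866e-01, -5.09676082e-04,  9.12663100e-05,
        -6.42517260e-04],
       [-2.13191088e-04, -2.44662224e-01,  9.69608349e-01,
        -1.37923437e-01],
       [ 0.00000000e+00,  0.00000000e+00,  0.00000000e+00,
         1.00000000e+00]])}
```

View pics/top0.png

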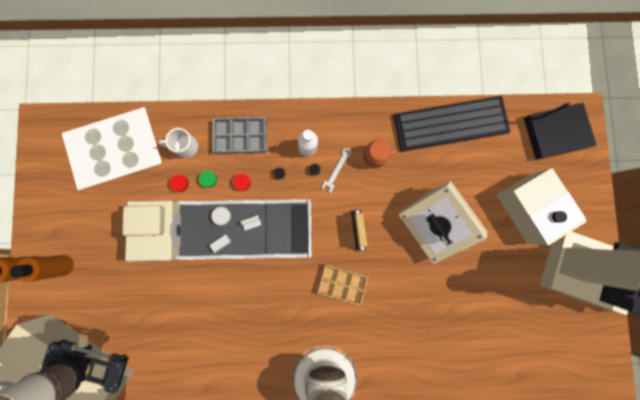

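View pics/scene0.png

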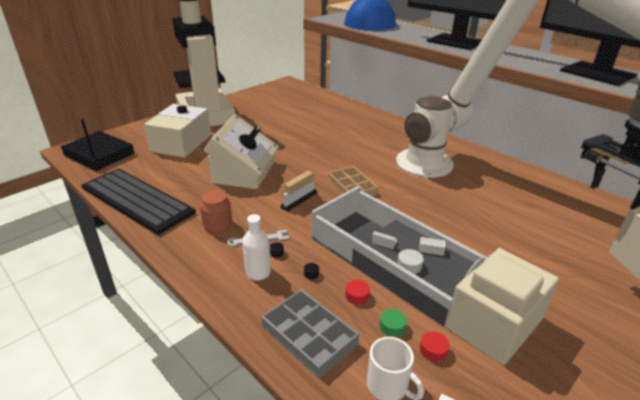

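The top view shows the console at (443,222), the pusher at (360,230), the saw bed from x=178 to 311 and y=200 to 258, with its pan on the right. The offcuts are the disc at (221,215) and the others at (251,223) and (220,243). The red and green discs are decoys.

```bash
cat > h.py <<'E'
import numpy as np,cv2,pickle
def cam(c,s=None):
    if "rvec" in c:
        R=cv2.Rodrigues(c["rvec"])[0];t=np.array(c["tvec"]).ravel()
    else:
        T=np.eye(4);T[:3,:3]=s["ee_rot"];T[:3,3]=s["tcp_pos"];M=np.linalg.inv(T@c["hand_eye"]);R=M[:3,:3];t=M[:3,3]
    return c["camera_matrix"],R,t
def w(c,p,z,s=None):
    K,R,t=cam(c,s);d=R.T@np.linalg.inv(K)@np.array([p[0],p[1],1.]);o=-R.T@t
    return o+d*(z-o[2])/d[2]
def px(c,P,s=None):
    K,R,t=cam(c,s);q=(np.atleast_2d(P)@R.T+t)@K.T
    return q[:,:2]/q[:,2:]
E
python3 - <<'E'
from h import *
s,c=pickle.load(open("top0.pkl","rb"))
for n,p,z in[("saw",(177,201),.085),("",(311,200),.085),("",(311,257),.085),("",(178,259),.085),("disc",(221,215),.088),("L",(251,223),.08),("blk",(220,243),.08),("push",(360,216),.084),("",(365,249),.084),("con",(401,215),.17),("",(451,184),.17),("",(487,236),.06),("",(433,263),.06),("hub",(440,228),.14),("jar",(377,153),.1),("tray",(343,285),.02)]:print(n,w(c,p,z).round(3))
im=c["img"][170:280,340:500,::-1];cv2.imwrite("pics/tz.png",cv2.resize(im,None,fx=5,fy=5,interpolation=cv2.INTER_CUBIC))
E
```

```text
saw [0.598 0.461 0.085]
 [0.591 0.028 0.085]
 [0.408 0.033 0.085]
 [0.413 0.456 0.085]
disc [0.549 0.319 0.088]
L [0.521 0.224 0.08 ]
blk [0.46  0.324 0.08 ]
push [ 0.535 -0.129  0.084]
 [ 0.428 -0.141  0.084]
con [ 0.531 -0.241  0.17 ]
 [ 0.621 -0.399  0.17 ]
 [ 0.458 -0.554  0.06 ]
 [ 0.375 -0.367  0.06 ]
hub [ 0.489 -0.368  0.14 ]
jar [ 0.738 -0.191  0.1  ]
tray [ 0.307 -0.073  0.02 ]
```

View pics/tz.png

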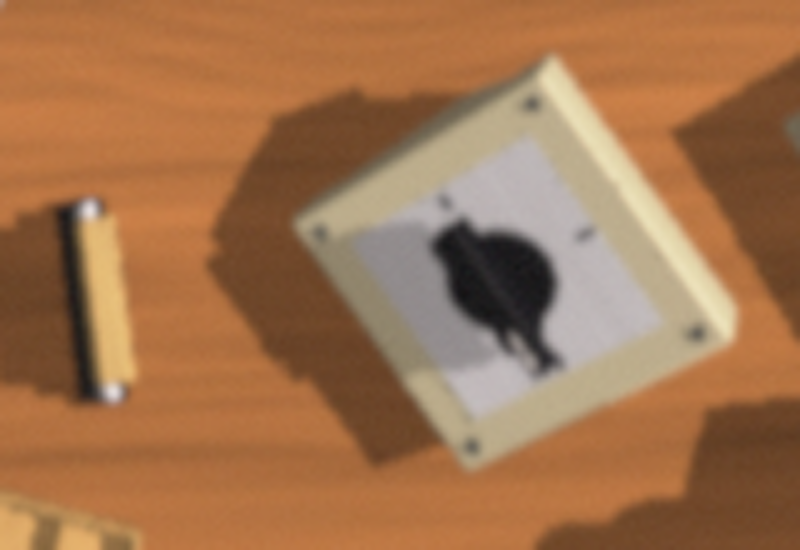

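The nose, the thin end, is at crop (550,365) and the hub is at (500,285). The face's low edge runs (298,222)-(470,468), so up-slope points up and right in the image. The handle is at "running". Next I'll take closer wrist views, starting with the saw.

Call:
{"op": "move_arm", "data": {
  "series": [
    {"grip":1,"xyz":[362,259,-152],"angular":[0,0,-0.284]},
    {"grip":1,"xyz":[362,259,-152],"angular":[0,0,-0.284]},
    {"grip":1,"xyz":[362,259,-152],"angular":[0,0,-0.284]},
    {"grip":1,"xyz":[362,259,-152],"angular":[0,0,-0.284]},
    {"grip":1,"xyz":[362,259,-152],"angular":[0,0,-0.284]},
    {"grip":1,"xyz":[362,259,-152],"angular":[0,0,-0.284]},
    {"grip":1,"xyz":[362,259,-152],"angular":[0,0,-0.284]},
    {"grip":1,"xyz":[362,259,-152],"angular":[0,0,-0.284]},
    {"grip":1,"xyz":[362,259,-152],"angular":[0,0,-0.284]},
    {"grip":1,"xyz":[362,259,-152],"angular":[0,0,-0.284]}
  ]
}}

```text
time_s: 1.15
tcp_pos: [0.4518, 0.2473, 0.4013]
ee_rot: [[1.0, -0.003, 0.002], [-0.003, -1.0, 0.001], [0.002, -0.001, -1.0]]
wrist_force: [-0.1, 0.4, 0.4]
gripper_width: 0.997
gripper_force: 0.0
```

```bash
cat > snap.py <<'E'
import sys;from h import *
from station import r
n=sys.argv[1];k=sys.argv[2] if len(sys.argv)>2 else "wrist"
s=r.sense();c=r.capture(k);pickle.dump((s,c),open(n+".pkl","wb"));cv2.imwrite(f"pics/{n}.png",c["img"][:,:,::-1])
print(s["time_s"],s["tcp_pos"].round(4),s["ee_rot"].round(3).tolist(),s["joints"].round(1))
E
python3 snap.py w1
```

```text
1.15 [0.4518 0.2473 0.4013] [[1.0, -0.003, 0.002], [-0.003, -1.0, 0.001], [0.002, -0.001, -1.0]] [ 46.8   7.    1.7   0.1 -84.6  43. ]
```

View pics/w1.png

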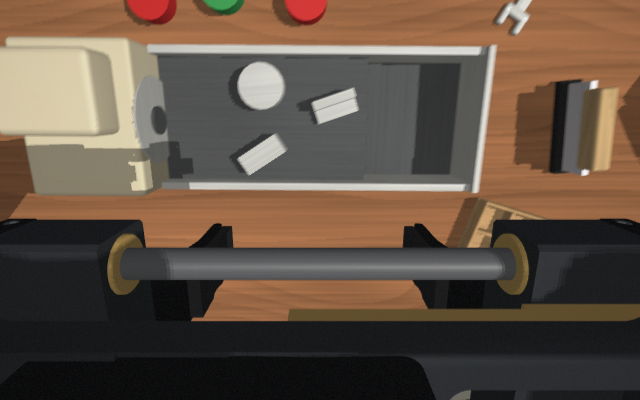

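Wrist view of the saw: the disc is at (261,86), the L at (335,106) and the block at (262,154). The pan's right corners are (495,46) and (478,191), and the pusher is at (580,127). Next, the console.

Call:
{"op": "move_arm", "data": {
  "series": [
    {"grip":1,"xyz":[-30,510,0],"angular":[0,0,1.047]},
    {"grip":1,"xyz":[-30,510,0],"angular":[0,0,1.047]},
    {"grip":1,"xyz":[-30,510,0],"angular":[0,0,1.047]},
    {"grip":1,"xyz":[-30,510,0],"angular":[0,0,1.047]},
    {"grip":1,"xyz":[-30,510,0],"angular":[0,0,1.047]},
    {"grip":1,"xyz":[-30,510,0],"angular":[0,0,1.047]},
    {"grip":1,"xyz":[-30,510,0],"angular":[0,0,1.047]},
    {"grip":1,"xyz":[-30,510,0],"angular":[0,0,1.047]},
    {"grip":1,"xyz":[-30,510,0],"angular":[0,0,1.047]},
    {"grip":1,"xyz":[-30,510,0],"angular":[0,0,1.047]}
  ]
}}

```text
time_s: 2.2
tcp_pos: [0.4201, -0.2507, 0.3994]
ee_rot: [[0.501, -0.866, 0.0], [-0.866, -0.501, 0.0], [-0.0, -0.0, -1.0]]
wrist_force: [1.7, -0.4, 0.0]
gripper_width: 1.0
gripper_force: 0.0
```

```bash
python3 snap.py w2
```

```text
2.2 [ 0.4201 -0.2507  0.3994] [[0.501, -0.866, 0.0], [-0.866, -0.501, 0.0], [-0.0, -0.0, -1.0]] [-11.8   4.3  -1.5  -0.  -84.1  41.8]
```

View pics/w2.png

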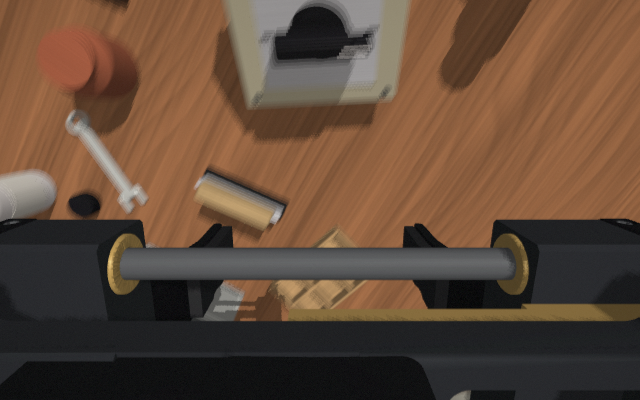

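It shows the console with motion blur: the handle's nose points right at (370,42) and the hub is at (318,35). The pusher is at (238,200). I'll move closer and let it settle.

Call:
{"op": "move_arm", "data": {
  "series": [
    {"grip":1,"xyz":[75,0,0],"angular":[0,0,0]},
    {"grip":1,"xyz":[75,0,0],"angular":[0,0,0]},
    {"grip":1,"xyz":[75,0,0],"angular":[0,0,0]},
    {"grip":1,"xyz":[75,0,0],"angular":[0,0,0]}
  ]
}}

```text
time_s: 2.65
tcp_pos: [0.4582, -0.314, 0.3984]
ee_rot: [[0.5, -0.866, -0.002], [-0.866, -0.5, 0.001], [-0.002, 0.001, -1.0]]
wrist_force: [-0.6, 0.3, -0.7]
gripper_width: 1.0
gripper_force: 0.0
```

```bash
python3 snap.py w3
```

```text
2.65 [ 0.4582 -0.314   0.3984] [[0.5, -0.866, -0.002], [-0.866, -0.5, 0.001], [-0.002, 0.001, -1.0]] [-17.7  11.5   6.8  -0.  -85.5  47.7]
```

View pics/w3.png

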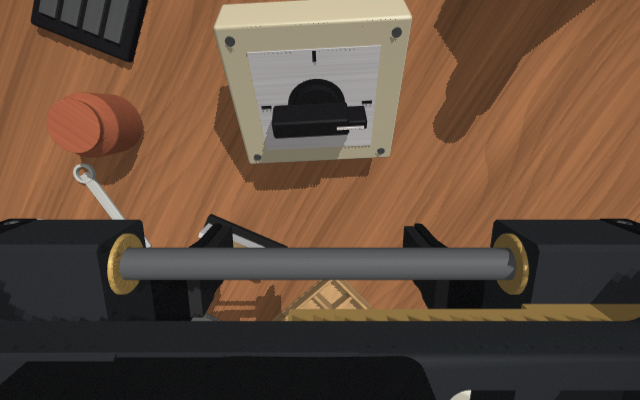

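It shows the face top edge (217,29)-(408,15), the bottom edge (250,163)-(390,156), the ticks at (314,55), (266,108) and (367,102), and the bar from about (274,122) to (367,117).

```bash
cat > fit.py <<'E'
from h import *
from scipy.optimize import least_squares
s,c=pickle.load(open("w3.pkl","rb"))
C,S=np.cos(np.radians(35)),np.sin(np.radians(35))
def F(p):
    x,y,a=p[:3];u=np.array([np.cos(a)*C,np.sin(a)*C,S]);l=np.array([-np.sin(a),np.cos(a),0]);n=np.cross(u,l)
    return np.array([x,y,.115]),np.c_[u,l,n]
obs=np.array([(217,29),(408,15),(250,163),(390,156),(230,42),(396,32),(257,157),(380,151),(314,55),(266,108),(367,102)],float)
def pts(p):
    o,R=F(p);d,sx,sy,t=p[3:]
    L=[(95+d,100,0),(95+d,-100,0),(-95+d,100,0),(-95+d,-100,0),(sx+d,sy,0),(sx+d,-sy,0),(-sx+d,sy,0),(-sx+d,-sy,0),(t,0,0),(0,t,0),(0,-t,0)]
    return o+np.array(L)/1000@R.T
f=lambda p:(px(c,pts(p),s)-obs).ravel()
q=least_squares(f,[.49,-.37,-1.05,0,80,85,60],x_scale=[.01,.01,.1,10,10,10,10],loss="soft_l1")
if __name__=="__main__":
    print(q.x.round(4),np.degrees(q.x[2]));print(q.fun.reshape(-1,2).round(1).tolist())
    o,R=F(q.x);print(R.round(4).tolist())
    # bar predicted corners top
    for a in(0,):print(px(c,o+np.array([(11,50,49),(-11,50,49),(6,-55,49),(-6,-55,49),(0,0,36)])/1000@R.T,s).round(0).tolist())
    print("grip",o+R@[0,0,.036])
    st,ct=pickle.load(open("top0.pkl","rb"));print("top hub/nose crop px",((px(ct,o+np.array([(0,0,13),(0,-55,31),(0,50,31)])/1000@R.T)-[340,170])*5).round(0).tolist())
    s1,c1=pickle.load(open("w1.pkl","rb"))
    for n,p,z in[("rim",(148,45),.085),("",(488,46),.085),("",(188,190),.085),("",(475,191),.085),("end",(495,46),.095),("end",(478,191),.095),("disc",(261,84),.088),("blk",(262,153),.08),("L",(335,105),.08)]:print(n,w(c1,p,z,s1).round(4))
    for p in((356,213.6),(363,213),(366.6,246),(360,247)):print("push",w(ct,p,.084).round(4))
E
python3 fit.py
```

```text
[ 0.495  -0.3755 -0.9912  0.3163 80.2066 84.956  61.0196] -56.791514044457166
[[-5.9, -0.9], [5.1, 0.7], [-0.8, 2.6], [0.4, 1.6], [-0.2, 0.0], [-0.2, -0.1], [0.9, 0.3], [0.7, -0.7], [-0.4, 0.4], [-0.2, -0.7], [0.2, -0.6]]
[[0.4486, 0.8367, -0.3141], [-0.6854, 0.5477, 0.4799], [0.5736, 0.0, 0.8192]]
[[271.0, 125.0], [274.0, 140.0], [368.0, 123.0], [367.0, 131.0], [317.0, 123.0]]
grip [ 0.48372321 -0.3582306   0.14448947]
top hub/nose crop px [[493.0, 287.0], [542.0, 369.0], [441.0, 229.0]]
rim [0.5978 0.459  0.085 ]
 [0.5951 0.0355 0.085 ]
 [0.4122 0.4271 0.085 ]
 [0.4095 0.0314 0.085 ]
end [0.5934 0.0316 0.095 ]
end [0.4118 0.0321 0.095 ]
disc [0.5508 0.3198 0.088 ]
blk [0.4623 0.3236 0.08  ]
L [0.5248 0.2252 0.08  ]
push [ 0.5428 -0.1167  0.084 ]
push [ 0.5441 -0.1396  0.084 ]
push [ 0.4375 -0.1469  0.084 ]
push [ 0.4349 -0.1254  0.084 ]
```

```bash
cat > go.py <<'E'
from h import *
from scipy.spatial.transform import Rotation as Q
def rel(s,P,R):
    A=s["ee_rot"]
    print("shift mm",(A.T@(np.array(P)-s["tcp_pos"])*1000).round(1).tolist(),"rv",Q.from_matrix(A.T@R).as_rotvec().round(4).tolist())
E
cat > console.py <<'E'
import sys
from go import *;from fit import q,F
from station import r
o,R=F(q.x);T=np.c_[-R[:,1],-R[:,0],-R[:,2]]
s=r.sense();print(s["joints"].round(1),s["tcp_pos"].round(4))
a=np.radians(float(sys.argv[2])) if len(sys.argv)>2 else 0
T=Q.from_rotvec(R[:,2]*a).as_matrix()@T
rel(s,o+R[:,2]*float(sys.argv[1])/1000,T)
E
python3 console.py 124
```

```text
[-17.7  11.4   6.8  -0.  -85.5  47.7] [ 0.4581 -0.3135  0.3991]
shift mm [1.4, 2.8, 182.5] rv [0.4892, 0.4621, 1.4641]
```

Call:
{"op": "move_arm", "data": {
  "series": [
    {"grip":1,"xyz":[1,3,100],"angular":[0.489,0.462,1.464]},
    {"grip":1,"xyz":[1,3,100],"angular":[0.489,0.462,1.464]},
    {"grip":1,"xyz":[1,3,100],"angular":[0.489,0.462,1.464]},
    {"grip":1,"xyz":[1,3,100],"angular":[0.489,0.462,1.464]},
    {"grip":1,"xyz":[1,3,100],"angular":[0.489,0.462,1.464]},
    {"grip":1,"xyz":[1,3,100],"angular":[0.489,0.462,1.464]},
    {"grip":1,"xyz":[1,3,182],"angular":[0.489,0.462,1.464]},
    {"grip":1,"xyz":[1,3,182],"angular":[0.489,0.462,1.464]},
    {"grip":1,"xyz":[1,3,182],"angular":[0.489,0.462,1.464]},
    {"grip":1,"xyz":[1,3,182],"angular":[0.489,0.462,1.464]}
  ]
}}

```text
time_s: 3.7
tcp_pos: [0.4549, -0.3257, 0.2289]
ee_rot: [[-0.609, -0.731, 0.309], [-0.784, 0.495, -0.374], [0.12, -0.47, -0.874]]
wrist_force: [-0.4, -0.9, 1.1]
gripper_width: 0.999
gripper_force: 0.0
```

Call:
{"op": "move_arm", "data": {
  "series": [
    {"grip":1,"xyz":[0,0,0],"angular":[0,0,0]},
    {"grip":1,"xyz":[0,0,0],"angular":[0,0,0]}
  ]
}}

```text
time_s: 3.9
tcp_pos: [0.4554, -0.3274, 0.2305]
ee_rot: [[-0.607, -0.732, 0.31], [-0.786, 0.493, -0.374], [0.12, -0.471, -0.874]]
wrist_force: [0.1, 0.2, -0.5]
gripper_width: 0.997
gripper_force: 0.0
```

```bash
python3 console.py 124; python3 console.py 44
```

```text
[-16.2   5.5 -44.1  46.3 -22.1 -60.3] [ 0.4554 -0.3274  0.2305]
shift mm [-11.1, 11.7, 8.1] rv [0.0957, 0.073, 0.3465]
[-16.2   5.5 -44.1  46.3 -22.1 -60.3] [ 0.4554 -0.3274  0.2305]
shift mm [-4.0, 5.2, 87.6] rv [0.0957, 0.073, 0.3465]
```

Call:
{"op": "move_arm", "data": {
  "series": [
    {"grip":1,"xyz":[-11,12,8],"angular":[0.096,0.073,0.3465]},
    {"grip":1,"xyz":[-11,12,8],"angular":[0.096,0.073,0.3465]},
    {"grip":1,"xyz":[-11,12,8],"angular":[0.096,0.073,0.3465]},
    {"grip":1,"xyz":[-11,12,8],"angular":[0.096,0.073,0.3465]},
    {"grip":1,"xyz":[-11,12,8],"angular":[0.096,0.073,0.3465]}
  ]
}}

```text
time_s: 4.4
tcp_pos: [0.4564, -0.3168, 0.2171]
ee_rot: [[-0.838, -0.446, 0.314], [-0.545, 0.686, -0.482], [-0.001, -0.576, -0.818]]
wrist_force: [-0.1, -0.3, 0.1]
gripper_width: 0.998
gripper_force: 0.0
```

```bash
python3 console.py 124; python3 console.py 44
```

```text
[ -25.5    5.4  -53.    88.2  -17.5 -114.7] [ 0.4564 -0.3168  0.2171]
shift mm [-0.2, 1.0, -0.0] rv [-0.0026, -0.0011, -0.0026]
[ -25.5    5.4  -53.    88.2  -17.5 -114.7] [ 0.4564 -0.3168  0.2171]
shift mm [-0.2, 1.2, 80.0] rv [-0.0026, -0.0011, -0.0026]
```

Call:
{"op": "move_arm", "data": {
  "series": [
    {"grip":1,"xyz":[0,1,20],"angular":[0,0,0]},
    {"grip":1,"xyz":[0,1,40],"angular":[0,0,0]},
    {"grip":1,"xyz":[0,1,40],"angular":[0,0,0]}
  ]
}}

```text
time_s: 4.7
tcp_pos: [0.4686, -0.3373, 0.1829]
ee_rot: [[-0.838, -0.448, 0.312], [-0.546, 0.685, -0.483], [0.002, -0.575, -0.818]]
wrist_force: [-0.9, -1.6, 0.4]
gripper_width: 0.998
gripper_force: 0.0
```

```bash
python3 console.py 44; python3 snap.py w4
```

```text
[ -36.6   10.1  -51.9  114.2  -12.7 -131.5] [ 0.4686 -0.3373  0.1829]
shift mm [-1.3, 1.0, 38.2] rv [-0.0016, -0.0029, -0.0007]
4.7 [ 0.4686 -0.3373  0.1829] [[-0.838, -0.448, 0.312], [-0.546, 0.685, -0.483], [0.002, -0.575, -0.818]] [ -36.6   10.1  -51.9  114.2  -12.7 -131.5]
```

View pics/w4.png

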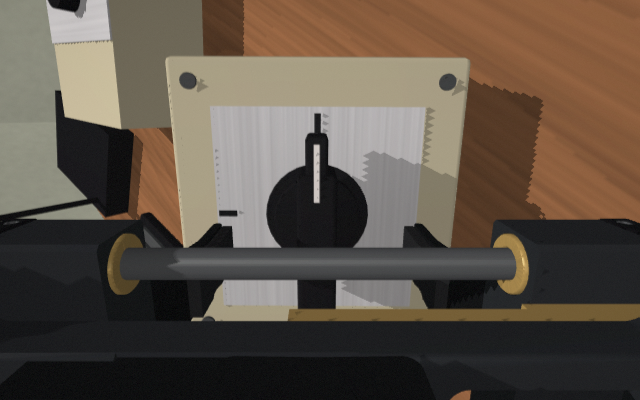

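Alignment is excellent: the bar is vertical in the image at column 317 with its nose tip at (317,135). Joints 4 and 5 are close to their limits, though, so I'll fit a kinematic model to check the grasp pose.

```bash
cat > kin.py <<'E'
from go import *
from scipy.optimize import least_squares
E=lambda a,t:Q.from_euler(a,t,degrees=True).as_matrix()
def fk(j,k):
    h,a1,L2,e3,L4,e6,L6=k
    A=E('z',j[0]);B=A@E('y',j[1]);C=B@E('y',-j[2]);D=C@E('x',j[3]);G=D@E('y',-j[4])  # x fwd along forearm
    p=np.array([0,0,h])+A@[a1,0,0]+B@[0,0,L2]+C@[0,0,e3]+C@[L4,0,0]+G@[L6,0,e6]
    H=G@E('x',-j[5])
    return p,H
D=[]
for n in("top0","w1","w2","w3","w4"):
    s,_=pickle.load(open(n+".pkl","rb"));D.append((s["joints"],s["tcp_pos"],s["ee_rot"]))
for j,p in[((-16.2,5.5,-44.1,46.3,-22.1,-60.3),(.4554,-.3274,.2305)),((-25.5,5.4,-53,88.2,-17.5,-114.7),(.4564,-.3168,.2171))]:D.append((j,np.array(p),None))
k0=[.3,0,.35,.05,.4,.0,.2]
sol=least_squares(lambda k:np.r_[np.concatenate([fk(j,k)[0]-p for j,p,_ in D]),(k-k0)*1e-4],k0);K=sol.x
M=np.array(D[0][2]);_,H=fk(D[0][0],K);off=H.T@M
for sg in(1,):pass
LO=np.array([-179.83,-69.29,-61.27,-181.25,-171.15,-177.46]);HI=np.array([179.83,118.12,80.66,117.63,-9.14,177.46])
def ik(P,R,j0):
    f=lambda j:np.r_[(fk(j,K)[0]-P)*10,(fk(j,K)[1]@off-R).ravel()]
    q=least_squares(f,np.clip(j0,LO+.1,HI-.1),bounds=(LO,HI),x_scale=30.);return q.x,np.abs(q.fun).max()
if __name__=="__main__":
    print(K.round(4),(np.abs(sol.fun).max()*1000).round(2))
    for j,p,R in D[:5]:print(np.abs(fk(j,K)[1]@off-R).max().round(3))
    from fit import q,F
    o,R=F(q.x);T=np.c_[-R[:,1],-R[:,0],-R[:,2]];j=D[4][0]
    for d in(84,64,44):
        j,e=ik(o+R[:,2]*d/1000,T,j);print(d,j.round(1),round(e,4))
    for tilt in(5,10,15,20):   # tool tilted toward vertical about face y
        T2=E('x',0);T2=Q.from_rotvec(R[:,1]*np.radians(tilt)).as_matrix()@T
        if T2[2,2]>T[2,2]:T2=Q.from_rotvec(-R[:,1]*np.radians(tilt)).as_matrix()@T
        P=o+R[:,2]*.036-T2[:,2]*.008
        for a in(0,90,180):
            Ta=T2@E('z',-a);x,e=ik(P,Ta,[-35,10,-48,80,-20,-100+a]);print(tilt,a,x.round(1),round(e,4))
E
python3 kin.py
```

```text
[-0.6788  0.5394  0.2483  0.3031 -0.044  -0.0656 -0.5017] 160.49
0.0
0.002
0.001
0.001
1.665
84 [ -37.4   16.   -42.7  117.6   -9.1 -177.5] 1.2285
64 [ -37.7   24.8  -31.7  117.6   -9.1 -177.5] 1.2331
44 [ -38.    31.8  -23.3  117.6   -9.1 -177.5] 1.235
5 0 [-40.8  47.6   5.8 -23.2 -20.7 -35.8] 0.0
5 90 [-40.7  47.4   5.2 -23.5 -20.4  53.9] 0.0
5 180 [-40.7  47.6   5.8 -23.  -20.6 144.3] 0.0
10 0 [-41.1  63.2  36.  -10.6 -39.1 -22.5] 0.0
10 90 [-41.   63.1  35.8 -10.5 -38.9  67.5] 0.0
10 180 [-41.   63.3  36.1 -10.4 -39.1 157.5] 0.0
15 0 [-40.6  71.6  54.1  -6.9 -53.4 -19.4] 0.0
15 90 [-40.6  71.6  53.9  -6.9 -53.2  70.6] 0.0
15 180 [-40.5  71.6  54.1  -6.8 -53.4 160.6] 0.0
20 0 [-37.5   3.6 -61.3 -50.3  -9.1 -68.1] 0.4714
20 90 [-39.9  76.9  67.5  -4.7 -66.3  71.7] 0.0
20 180 [-39.8  76.9  67.6  -4.7 -66.4 161.7] 0.0
```

```bash
sed -i "s/E('x',j\[3\])/E('x',-j[3])/; s/for tilt in(5,10,15,20)/for tilt in(-10,-5,0,5,10,15,20)/" kin.py; python3 kin.py
```

```text
[ 0.5156 -0.0749  0.6233 -0.0127  0.3892  0.0964  0.6876] 159.74
0.0
0.0
0.0
0.0
0.0
84 [ -22.3   11.7  -49.7   94.2  -19.  -123.9] 0.0
64 [ -23.5   14.5  -48.8  100.7  -18.7 -129.6] 0.0
44 [ -24.4   17.1  -47.8  106.6  -18.7 -134.9] 0.0
-10 0 [-32.8  16.4 -44.4  58.5 -11.6 -79.9] 0.0
-10 90 [-32.8  16.4 -44.4  58.5 -11.6  10.1] 0.0
-10 180 [-32.8  16.4 -44.4  58.5 -11.6 100.1] 0.0
-5 0 [ -31.1   16.4  -45.6   87.9  -12.5 -110.4] 0.0
-5 90 [-31.1  16.4 -45.6  87.9 -12.5 -20.4] 0.0
-5 180 [-31.1  16.4 -45.6  87.9 -12.5  69.6] 0.0
0 0 [ -24.4   17.1  -47.8  106.6  -18.7 -134.9] 0.0
0 90 [-24.4  17.1 -47.8 106.6 -18.7 -44.9] 0.0
0 180 [-24.4  17.1 -47.8 106.6 -18.7  45.1] 0.0
5 0 [ -31.1   16.4  -45.6   87.9  -12.5 -110.4] 0.0
5 90 [-31.1  16.4 -45.6  87.9 -12.5 -20.4] 0.0
5 180 [-31.1  16.4 -45.6  87.9 -12.5  69.6] 0.0
10 0 [-32.8  16.4 -44.4  58.5 -11.6 -79.9] 0.0
10 90 [-32.8  16.4 -44.4  58.5 -11.6  10.1] 0.0
10 180 [-32.8  16.4 -44.4  58.5 -11.6 100.1] 0.0
15 0 [-31.2  16.6 -40.7  30.7 -16.8 -53.8] 0.0
15 90 [-31.2  16.6 -40.7  30.7 -16.8  36.2] 0.0
15 180 [-31.2  16.6 -40.7  30.7 -16.8 126.2] 0.0
20 0 [-31.3  17.6 -34.   15.  -25.6 -38.3] 0.0
20 90 [-31.3  17.6 -34.   15.  -25.6  51.7] 0.0
20 180 [-31.3  17.6 -34.   15.  -25.6 141.7] 0.0
```

```bash
sed -i "s/h,a1,L2,e3,L4,e6,L6=k/h,a1,L2,e3,L4,e6,L6,y1,y5=k/; s/A@\[a1,0,0\]/A@[a1,y1,0]/; s/G@\[L6,0,e6\]/G@[L6,y5,e6]/; s/k0=\[.*/k0=[.3,0,.35,.05,.4,.0,.2,-.16,0]/" kin.py; python3 kin.py|grep -v "^-"
```

```text
[ 1.608e-01 -4.000e-04  5.653e-01 -3.000e-04  4.223e-01 -1.000e-04
  2.817e-01  1.000e-04 -1.600e-01] 0.27
0.0
0.0
0.0
0.0
0.0
84 [ -36.3    9.9  -52.   113.4  -12.7 -131. ] 0.0
64 [ -37.9   12.3  -50.8  117.6  -12.5 -134. ] 0.0133
44 [ -38.    14.8  -49.8  117.6  -13.1 -134.2] 0.0329
0 0 [ -38.    14.8  -49.8  117.6  -13.1 -134.2] 0.0329
0 90 [-38.   14.8 -49.8 117.6 -13.1 -44.2] 0.0329
0 180 [-38.   14.8 -49.8 117.6 -13.1  45.8] 0.0329
5 0 [ -34.3   14.7  -49.5  101.6  -11.3 -121.5] 0.0
5 90 [-34.3  14.7 -49.5 101.6 -11.3 -31.5] 0.0
5 180 [-34.3  14.7 -49.5 101.6 -11.3  58.5] 0.0
10 0 [-21.4  15.8 -44.1  57.3 -16.9 -89. ] 0.0
10 90 [-21.4  15.8 -44.1  57.3 -16.9   1. ] 0.0
10 180 [-21.4  15.8 -44.1  57.3 -16.9  91. ] 0.0
15 0 [-17.   17.3 -34.8  30.7 -25.4 -66.2] 0.0
15 90 [-17.   17.3 -34.8  30.7 -25.4  23.8] 0.0
15 180 [-17.   17.3 -34.8  30.7 -25.4 113.8] 0.0
20 0 [-17.1  18.9 -27.2  17.4 -33.5 -53.4] 0.0
20 90 [-17.1  18.9 -27.2  17.4 -33.5  36.6] 0.0
20 180 [-17.1  18.9 -27.2  17.4 -33.5 126.6] 0.0
```

```bash
cat > c2.py <<'E'
from kin import *;from fit import q,F
from station import r
o,R=F(q.x);T=np.c_[-R[:,1],-R[:,0],-R[:,2]];t=6
T2=Q.from_rotvec(R[:,1]*np.radians(t)).as_matrix()@T
if T2[2,2]>T[2,2]:T2=Q.from_rotvec(-R[:,1]*np.radians(t)).as_matrix()@T
s=r.sense();print(s["joints"].round(1))
for d in(46,8):
    P=o+R[:,2]*.036-T2[:,2]*d/1000;x,e=ik(P,T2,s["joints"]);print(x.round(1),round(e,4));rel(s,P,T2)
E
python3 c2.py
```

```text
[ -36.6   10.   -51.9  113.9  -12.8 -131.4]
[-22.   11.  -47.9  67.9 -17.4 -98.2] 0.0
shift mm [-1.4, -3.8, 1.0] rv [-0.1064, -0.003, -0.0033]
[ -31.6   14.8  -49.2   92.9  -11.9 -115.3] 0.0
shift mm [-1.6, 0.3, 38.8] rv [-0.1064, -0.003, -0.0033]
```

Call:
{"op": "move_arm", "data": {
  "series": [
    {"grip":1,"xyz":[-1.4,-3.8,1],"angular":[-0.106,-0.003,-0.003]},
    {"grip":1,"xyz":[-1.4,-3.8,1],"angular":[-0.106,-0.003,-0.003]},
    {"grip":1,"xyz":[-1.4,-3.8,1],"angular":[-0.106,-0.003,-0.003]},
    {"grip":1,"xyz":[-1.5,-1.8,20],"angular":[-0.106,-0.003,-0.003]},
    {"grip":1,"xyz":[-1.6,0.3,38.8],"angular":[-0.106,-0.003,-0.003]},
    {"grip":1,"xyz":[-1.6,0.3,38.8],"angular":[-0.106,-0.003,-0.003]},
    {"grip":1,"xyz":[-1.6,0.3,38.8],"angular":[-0.106,-0.003,-0.003]}
  ]
}}

```text
time_s: 5.45
tcp_pos: [0.481, -0.3532, 0.1513]
ee_rot: [[-0.837, -0.479, 0.266], [-0.547, 0.732, -0.405], [-0.001, -0.484, -0.875]]
wrist_force: [-0.4, 0.6, 0.0]
gripper_width: 0.999
gripper_force: 0.0
```

```bash
python3 c2.py
```

```text
[ -31.6   14.7  -49.4   93.2  -11.9 -115.7]
[-22.   11.  -47.9  67.9 -17.4 -98.2] 0.0
shift mm [0.4, -1.6, -37.3] rv [0.0007, 0.0008, -0.0008]
[ -31.6   14.8  -49.2   92.9  -11.9 -115.3] 0.0
shift mm [0.5, -1.7, 0.7] rv [0.0007, 0.0008, -0.0008]
```

Call:
{"op": "move_arm", "data": {
  "series": [
    {"grip":0.4,"xyz":[0.5,-1.5,0.7],"angular":[0,0,0]},
    {"grip":0.15,"xyz":[0.5,-1.5,0.7],"angular":[0,0,0]},
    {"grip":0.15,"xyz":[0.5,-1.5,0.7],"angular":[0,0,0]},
    {"grip":0.15,"xyz":[0.5,-1.5,0.7],"angular":[0,0,0]},
    {"grip":0.15,"xyz":[0.5,-1.5,0.7],"angular":[0,0,0]}
  ]
}}

```text
time_s: 5.95
tcp_pos: [0.4819, -0.354, 0.1507]
ee_rot: [[-0.836, -0.48, 0.266], [-0.549, 0.732, -0.404], [-0.001, -0.484, -0.875]]
wrist_force: [0.2, -0.8, 0.0]
gripper_width: 0.633
gripper_force: 0.0
```

Still closing.

Call:
{"op": "move_arm", "data": {
  "series": [
    {"grip":0.15,"xyz":[0,0,0],"angular":[0,0,0]},
    {"grip":0.15,"xyz":[0,0,0],"angular":[0,0,0]},
    {"grip":0.15,"xyz":[0,0,0],"angular":[0,0,0]},
    {"grip":0.15,"xyz":[0,0,0],"angular":[0,0,0]},
    {"grip":0.15,"xyz":[0,0,0],"angular":[0,0,0]},
    {"grip":0.15,"xyz":[0,0,0],"angular":[0,0,0]}
  ]
}}

```text
time_s: 6.55
tcp_pos: [0.4831, -0.3562, 0.1524]
ee_rot: [[-0.837, -0.478, 0.267], [-0.548, 0.731, -0.408], [-0.0, -0.488, -0.873]]
wrist_force: [3.4, -5.0, -1.0]
gripper_width: 0.268
gripper_force: 28.9
```

Call:
{"op": "move_arm", "data": {
  "series": [
    {"grip":0.15,"xyz":[0,0,0],"angular":[0,0,-0.12]},
    {"grip":0.15,"xyz":[0,0,0],"angular":[0,0,-0.24]},
    {"grip":0.15,"xyz":[0,0,0],"angular":[0,0,-0.36]},
    {"grip":0.15,"xyz":[0,0,0],"angular":[0,0,-0.48]},
    {"grip":0.15,"xyz":[0,0,0],"angular":[0,0,-0.6]}
  ]
}}

```text
time_s: 7.05
tcp_pos: [0.483, -0.3562, 0.1523]
ee_rot: [[-0.418, -0.868, 0.267], [-0.866, 0.291, -0.408], [0.276, -0.401, -0.873]]
wrist_force: [3.2, -3.1, -0.6]
gripper_width: 0.264
gripper_force: 29.2
```

Call:
{"op": "move_arm", "data": {
  "series": [
    {"grip":0.15,"xyz":[0,0,0],"angular":[0,0,-0.14]},
    {"grip":0.15,"xyz":[0,0,0],"angular":[0,0,-0.28]},
    {"grip":0.15,"xyz":[0,0,0],"angular":[0,0,-0.42]},
    {"grip":0.15,"xyz":[0,0,0],"angular":[0,0,-0.56]},
    {"grip":0.15,"xyz":[0,0,0],"angular":[0,0,-0.7]},
    {"grip":0.15,"xyz":[0,0,0],"angular":[0,0,-0.84]},
    {"grip":0.15,"xyz":[0,0,0],"angular":[0,0,-0.98]},
    {"grip":0.15,"xyz":[0,0,0],"angular":[0,0,-1.12]},
    {"grip":0.15,"xyz":[0,0,0],"angular":[0,0,-1.26]},
    {"grip":0.15,"xyz":[0,0,0],"angular":[0,0,-1.4]}
  ]
}}

```text
time_s: 8.05
tcp_pos: [0.4821, -0.356, 0.1523]
ee_rot: [[0.785, -0.559, 0.266], [-0.434, -0.803, -0.408], [0.442, 0.205, -0.873]]
wrist_force: [-0.5, -0.3, 4.8]
gripper_width: 0.257
gripper_force: 31.0
```

Call:
{"op": "move_arm", "data": {
  "series": [
    {"grip":0.15,"xyz":[0,0,0],"angular":[0,0,-0.14]},
    {"grip":0.15,"xyz":[0,0,0],"angular":[0,0,-0.28]},
    {"grip":0.15,"xyz":[0,0,0],"angular":[0,0,-0.42]},
    {"grip":0.15,"xyz":[0,0,0],"angular":[0,0,-0.56]},
    {"grip":0.15,"xyz":[0,0,0],"angular":[0,0,-0.7]},
    {"grip":0.15,"xyz":[0,0,0],"angular":[0,0,-0.84]},
    {"grip":0.15,"xyz":[0,0,0],"angular":[0,0,-0.98]},
    {"grip":0.15,"xyz":[0,0,0],"angular":[0,0,-1.08]},
    {"grip":0.15,"xyz":[0,0,0],"angular":[0,0,-1.13]},
    {"grip":0.15,"xyz":[0,0,0],"angular":[0,0,-1.13]}
  ]
}}

```text
time_s: 9.05
tcp_pos: [0.4823, -0.3566, 0.1528]
ee_rot: [[0.843, 0.467, 0.266], [0.537, -0.737, -0.409], [0.005, 0.488, -0.873]]
wrist_force: [0.4, -4.1, 2.5]
gripper_width: 0.27
gripper_force: 30.5
```

```bash
python3 -c "
from station import r
s=r.sense();print(s['joints'].round(1),s['moment'].round(2),s['wrist_force'].round(1),s['ee_rot'][:,2]@s['moment'])"
```

```text
[-31.8  14.8 -49.1  93.4 -12.   63.6] [-1.51 -0.01 -0.68] [ 0.4 -4.1  2.5] 0.19338533352959875
```

Call:
{"op": "move_arm", "data": {
  "series": [
    {"grip":0.6,"xyz":[0,0,0],"angular":[0,0,0]},
    {"grip":0.6,"xyz":[0,0,0],"angular":[0,0,0]},
    {"grip":0.6,"xyz":[0,0,0],"angular":[0,0,0]},
    {"grip":0.6,"xyz":[0,0,0],"angular":[0,0,0]},
    {"grip":0.6,"xyz":[0,0,-20],"angular":[0,0,0]},
    {"grip":0.6,"xyz":[0,0,-50],"angular":[0,0,0]},
    {"grip":0.6,"xyz":[0,0,-90],"angular":[0,0,0]},
    {"grip":0.6,"xyz":[0,0,-130],"angular":[0,0,0]},
    {"grip":0.6,"xyz":[0,0,-130],"angular":[0,0,0]},
    {"grip":0.6,"xyz":[0,0,-130],"angular":[0,0,0]}
  ]
}}

```text
time_s: 10.05
tcp_pos: [0.4485, -0.3, 0.2662]
ee_rot: [[0.839, 0.471, 0.272], [0.544, -0.736, -0.403], [0.01, 0.486, -0.874]]
wrist_force: [-0.3, 0.0, -0.2]
gripper_width: 0.6
gripper_force: 0.0
```

```bash
python3 snap.py w5; python3 - <<'E'
from h import *
from station import r
c=r.capture("top");cv2.imwrite("pics/t1.png",cv2.resize(c["img"][170:280,340:500,::-1],None,fx=3,fy=3))
a=cv2.imread("pics/t1.png");b=cv2.imread("pics/w5.png")[:300];b=b[:, 80:560]
o=np.zeros((330,960,3),np.uint8);o[:,:480]=a;o[:300,480:]=b;cv2.imwrite("pics/m1.png",cv2.resize(o,(800,275)))
E
```

```text
10.05 [ 0.4485 -0.3     0.2662] [[0.839, 0.471, 0.272], [0.544, -0.736, -0.403], [0.01, 0.486, -0.874]] [ -9.7   2.  -41.3  40.8 -32.5 100.3]
```

View pics/m1.png

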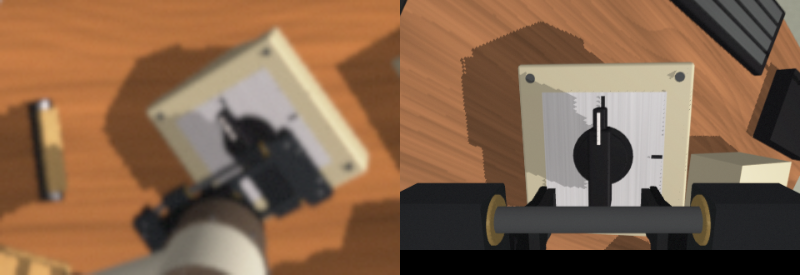

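The handle's nose now points at the left tick in the wrist view (right panel, nose at (602,112)), so it is off. Next, a look at the pusher from closer.

```bash
cat > t.py <<'E'
import sys
from kin import *
from station import r
def yawR(a):
    a=np.radians(a);c,s=np.cos(a),np.sin(a);return np.array([[c,s,0],[s,-c,0],[0,0,-1.]])
if __name__=="__main__":
    s=r.sense();x,y,z,a=map(float,sys.argv[1:5]);print(s["tcp_pos"].round(4),s["joints"].round(1))
    j,e=ik(np.array([x,y,z]),yawR(a),s["joints"]);print(j.round(1),round(e,4));rel(s,[x,y,z],yawR(a))
E
python3 t.py .40 -.13 .30 4.4
python3 - <<'E'
from h import *
s,c=pickle.load(open("w1.pkl","rb"))
for p in((590,88),(617,90),(608,171),(583,168)):print(w(c,p,.084,s).round(4))
print("blade",w(c,(168,108),.1,s).round(3),"housing",w(c,(155,50),.175,s).round(3))
E
```

```text
[ 0.447  -0.3012  0.2632] [ -9.9   2.2 -41.4  40.9 -32.5 100.3]
[  4.3  -0.7 -20.7   0.  -70.1  90.1] 0.0
shift mm [53.4, -130.7, -113.7] rv [0.4919, -0.1299, 0.4836]
[ 0.5447 -0.1018  0.084 ]
[ 0.5421 -0.137   0.084 ]
[ 0.4366 -0.147   0.084 ]
[ 0.4409 -0.1122  0.084 ]
blade [0.522 0.436 0.1  ] housing [0.577 0.411 0.175]
```

Call:
{"op": "move_arm", "data": {
  "series": [
    {"grip":0.6,"xyz":[53,-131,-114],"angular":[0.492,-0.13,0.484]},
    {"grip":0.6,"xyz":[53,-131,-114],"angular":[0.492,-0.13,0.484]},
    {"grip":0.6,"xyz":[53,-131,-114],"angular":[0.492,-0.13,0.484]},
    {"grip":0.6,"xyz":[53,-131,-114],"angular":[0.492,-0.13,0.484]},
    {"grip":0.6,"xyz":[53,-131,-114],"angular":[0.492,-0.13,0.484]},
    {"grip":0.6,"xyz":[53,-131,-114],"angular":[0.492,-0.13,0.484]},
    {"grip":0.6,"xyz":[53,-131,-114],"angular":[0.492,-0.13,0.484]},
    {"grip":0.6,"xyz":[53,-131,-114],"angular":[0.492,-0.13,0.484]},
    {"grip":0.6,"xyz":[53,-131,-114],"angular":[0.492,-0.13,0.484]}
  ]
}}

```text
time_s: 11.05
tcp_pos: [0.3991, -0.1306, 0.3002]
ee_rot: [[0.997, 0.075, -0.001], [0.075, -0.997, -0.001], [-0.001, 0.001, -1.0]]
wrist_force: [0.0, -0.5, 0.7]
gripper_width: 0.599
gripper_force: 0.0
```

```bash
python3 snap.py w6
```

```text
11.05 [ 0.3991 -0.1306  0.3002] [[0.997, 0.075, -0.001], [0.075, -0.997, -0.001], [-0.001, 0.001, -1.0]] [  4.3  -0.8 -20.8   0.1 -70.1  90. ]
```

View pics/w6.png

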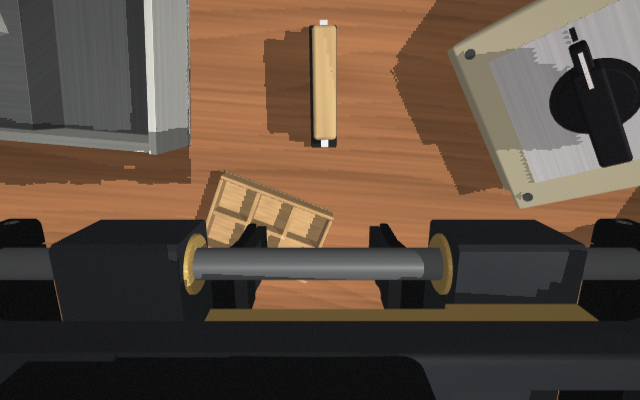

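The pusher's wooden grip top spans (313,26) to (336,138), almost parallel to the tool.

```bash
python3 - <<'E'
from h import *
s,c=pickle.load(open("w6.pkl","rb"))
P=[w(c,p,.084,s) for p in((313,26),(336,26),(335,138),(313,138))]
for p in P:print(p.round(4))
m=sum(P)/4;d=P[0]+P[1]-P[2]-P[3];print("centre",m.round(4),"yaw",np.degrees(np.arctan2(d[1],d[0])),np.linalg.norm(d)/2)
print("saw end",w(c,(157,152),.095,s).round(4),w(c,(148,0),.095,s).round(4))
E
```

```text
[ 0.5423 -0.115   0.084 ]
[ 0.544 -0.137  0.084]
[ 0.4382 -0.1453  0.084 ]
[ 0.4365 -0.1226  0.084 ]
centre [ 0.4902 -0.13    0.084 ] yaw 4.298762609447519 0.10611355937419756
saw end [0.4116 0.0338 0.095 ] [0.5503 0.0362 0.095 ]
```

Call:
{"op": "move_arm", "data": {
  "series": [
    {"grip":0.6,"xyz":[45,3,50],"angular":[0,0,0]},
    {"grip":0.6,"xyz":[91,6.2,80],"angular":[0,0,0]},
    {"grip":0.6,"xyz":[91,6.2,120],"angular":[0,0,0]},
    {"grip":0.6,"xyz":[91,6.2,160],"angular":[0,0,0]},
    {"grip":0.6,"xyz":[91,6.2,160],"angular":[0,0,0]},
    {"grip":0.6,"xyz":[91,6.2,160],"angular":[0,0,0]}
  ]
}}

```text
time_s: 11.7
tcp_pos: [0.4913, -0.1298, 0.1416]
ee_rot: [[0.997, 0.077, 0.0], [0.077, -0.997, -0.001], [-0.0, 0.001, -1.0]]
wrist_force: [0.2, 0.4, 0.0]
gripper_width: 0.6
gripper_force: 0.0
```

```bash
python3 t.py .490 -.130 .086 4.3; python3 - <<'E'
from t import *
j=[4,0,-20,0,-70,90]
for x,y,z,a in[(.49,-.13,.086,4.3),(.49,-.13,.25,4.3),(.504,.0,.3,0),(.504,.395,.3,-.4),(.504,.395,.148,-.4),(.502,.17,.148,-.4)]:
    j,e=ik(np.array([x,y,z]),yawR(a),j);print(j.round(1),round(e,4))
E
```

```text
[ 0.4913 -0.1298  0.1416] [  3.6  17.  -24.3   0.1 -48.8  90.7]
[  3.5  21.3 -27.8  -0.  -40.8  90.8] 0.0
shift mm [-1.3, 0.1, 55.6] rv [0.0013, 0.0, 0.0015]
[  3.5  21.3 -27.8   0.  -40.8  90.8] 0.0
[  3.5  10.4 -15.6  -0.  -64.   90.8] 0.0
[ 18.5   8.1 -11.    0.  -70.9  71.5] 0.0
[ 52.5  21.9   7.8   0.  -75.9  37.1] 0.0
[ 52.5  28.1  -4.8   0.  -57.1  37.1] 0.0
[ 36.3  18.5 -20.8  -0.  -50.8  53.3] 0.0
```

Call:
{"op": "move_arm", "data": {
  "series": [
    {"grip":0.6,"xyz":[-1,0,30],"angular":[0,0,0]},
    {"grip":0.6,"xyz":[-1,0,55],"angular":[0,0,0]},
    {"grip":0.6,"xyz":[-1,0,55],"angular":[0,0,0]},
    {"grip":0.2,"xyz":[-1,0,55],"angular":[0,0,0]},
    {"grip":0.2,"xyz":[-1,0,55],"angular":[0,0,0]},
    {"grip":0.2,"xyz":[-1,0,55],"angular":[0,0,0]},
    {"grip":0.2,"xyz":[-1,0,55],"angular":[0,0,0]},
    {"grip":0.2,"xyz":[-1,0,55],"angular":[0,0,0]},
    {"grip":0.2,"xyz":[-1,0,55],"angular":[0,0,0]}
  ]
}}

```text
time_s: 12.6
tcp_pos: [0.4908, -0.1297, 0.0871]
ee_rot: [[0.997, 0.075, 0.003], [0.075, -0.997, -0.0], [0.002, 0.001, -1.0]]
wrist_force: [-1.4, 0.8, 6.3]
gripper_width: 0.271
gripper_force: 29.8
```

```bash
python3 t.py .490 -.130 .086 4.3
```

```text
[ 0.4908 -0.1297  0.0871] [  3.6  21.2 -27.8   0.1 -40.8  90.7]
[  3.5  21.3 -27.8   0.  -40.8  90.8] 0.0
shift mm [-0.9, 0.2, 1.0] rv [0.0006, -0.0025, 0.0004]
```

Call:
{"op": "move_arm", "data": {
  "series": [
    {"grip":0.2,"xyz":[0,0,-25],"angular":[0,0,0]},
    {"grip":0.2,"xyz":[0,0,-70],"angular":[0,0,0]},
    {"grip":0.2,"xyz":[0,0,-115],"angular":[0,0,0]},
    {"grip":0.2,"xyz":[0,0,-160],"angular":[0,0,0]},
    {"grip":0.2,"xyz":[3,-30,-200],"angular":[0,0,0]},
    {"grip":0.2,"xyz":[7,-70,-213],"angular":[0,0,0.02]},
    {"grip":0.2,"xyz":[11,-110,-213],"angular":[0,0,0.04]},
    {"grip":0.2,"xyz":[15,-150,-213],"angular":[0,0,0.06]},
    {"grip":0.2,"xyz":[19,-190,-213],"angular":[0,0,0.08]},
    {"grip":0.2,"xyz":[23,-230,-213],"angular":[0,0,0.082]}
  ]
}}

```text
time_s: 13.6
tcp_pos: [0.4945, 0.103, 0.2979]
ee_rot: [[1.0, -0.007, -0.002], [-0.007, -1.0, -0.001], [-0.002, 0.001, -1.0]]
wrist_force: [-0.1, -0.2, -2.8]
gripper_width: 0.271
gripper_force: 29.9
```

```bash
python3 t.py .504 .395 .30 -.4
```

```text
[0.4945 0.103  0.2979] [ 30.2   8.3 -11.1  -0.  -70.7  59.4]
[ 52.5  21.9   7.8   0.  -75.9  37.1] 0.0
shift mm [7.4, -292.1, -2.3] rv [0.0005, 0.0015, -0.0002]
```

Call:
{"op": "move_arm", "data": {
  "series": [
    {"grip":0.2,"xyz":[2,-45,0],"angular":[0,0,0]},
    {"grip":0.2,"xyz":[4,-90,0],"angular":[0,0,0]},
    {"grip":0.2,"xyz":[5,-135,0],"angular":[0,0,0]},
    {"grip":0.2,"xyz":[7,-180,0],"angular":[0,0,0]},
    {"grip":0.2,"xyz":[8,-225,0],"angular":[0,0,0]},
    {"grip":0.2,"xyz":[8,-265,0],"angular":[0,0,0]},
    {"grip":0.2,"xyz":[8,-290,0],"angular":[0,0,0]},
    {"grip":0.2,"xyz":[8,-290,0],"angular":[0,0,0]},
    {"grip":0.2,"xyz":[8,-290,0],"angular":[0,0,0]}
  ]
}}

```text
time_s: 14.5
tcp_pos: [0.5047, 0.3915, 0.297]
ee_rot: [[1.0, -0.006, -0.002], [-0.006, -1.0, -0.003], [-0.002, 0.003, -1.0]]
wrist_force: [0.0, -0.1, -3.7]
gripper_width: 0.273
gripper_force: 29.9
```

```bash
python3 t.py .504 .392 .149 -.4; python3 - <<'E'
from h import *
from station import r
s=r.sense()
c=r.capture("wrist");a=c["img"][:320,:,::-1]
d=r.capture("scene");pickle.dump((s,c,d),open("x.pkl","wb"))
b=cv2.resize(d["img"][170:380,290:570,::-1],(560,420))
o=np.zeros((420,1200,3),np.uint8);o[:320,:640]=a;o[:,640:]=b;cv2.imwrite("pics/m2.png",cv2.resize(o,(800,280)))
E
```

```text
[0.5047 0.3915 0.297 ] [ 52.3  22.    7.4   0.  -75.6  37.4]
[ 52.4  27.9  -5.    0.  -57.1  37.2] 0.0
shift mm [-0.5, -1.0, 148.0] rv [0.0031, 0.002, 0.0012]
```

View pics/m2.png

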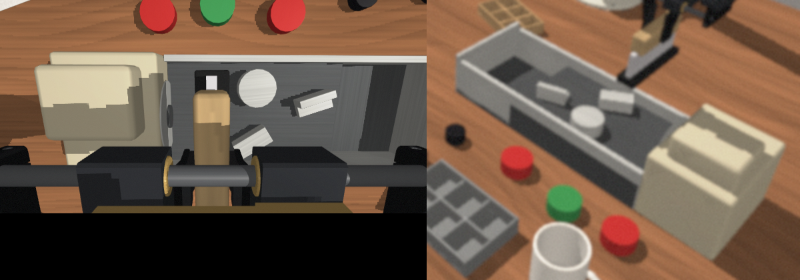

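The pusher hangs upright at wrist column ~210, clear of the disc at (257,88). Before descending, I'll check the housing's top-box height against the gripper body's clearance.

```bash
python3 - <<'E'
from h import *
s1,c1=pickle.load(open("w1.pkl","rb"));_,ct=pickle.load(open("top0.pkl","rb"))
for z in(.12,.14,.16,.175,.19,.21,.23):
    print(z,"box edge w1",w(c1,(113,80),z,s1)[1].round(3),"top",w(ct,(160,221),z)[1].round(3)," main edge w1",w(c1,(127,40),z,s1)[1].round(3),"top",w(ct,(173,204),z)[1].round(3))
E
```

```text
0.12 box edge w1 0.489 top 0.5  main edge w1 0.466 top 0.461
0.14 box edge w1 0.477 top 0.492  main edge w1 0.456 top 0.454
0.16 box edge w1 0.466 top 0.484  main edge w1 0.445 top 0.446
0.175 box edge w1 0.457 top 0.479  main edge w1 0.438 top 0.441
0.19 box edge w1 0.449 top 0.473  main edge w1 0.43 top 0.436
0.21 box edge w1 0.437 top 0.465  main edge w1 0.419 top 0.428
0.23 box edge w1 0.426 top 0.457  main edge w1 0.409 top 0.421
```

Call:
{"op": "move_arm", "data": {
  "series": [
    {"grip":0.2,"xyz":[-0.5,2,40],"angular":[0.003,0.002,0.001]},
    {"grip":0.2,"xyz":[-0.5,2,80],"angular":[0.003,0.002,0.001]},
    {"grip":0.2,"xyz":[-0.5,2,115],"angular":[0.003,0.002,0.001]},
    {"grip":0.2,"xyz":[-0.5,2,136],"angular":[0.003,0.002,0.001]},
    {"grip":0.2,"xyz":[-0.5,2,140],"angular":[0.003,0.002,0.001]},
    {"grip":0.2,"xyz":[-0.5,2,144],"angular":[0.003,0.002,0.001]},
    {"grip":0.2,"xyz":[-0.5,2,144],"angular":[0.003,0.002,0.001]}
  ]
}}

```text
time_s: 15.3
tcp_pos: [0.5059, 0.3895, 0.1564]
ee_rot: [[1.0, -0.008, 0.005], [-0.008, -1.0, 0.004], [0.005, -0.004, -1.0]]
wrist_force: [0.1, -1.2, -2.7]
gripper_width: 0.271
gripper_force: 29.9
```

```bash
python3 t.py .504 .392 .149 -.4
```

```text
[0.5059 0.3895 0.1564] [ 52.1  27.3  -4.9   0.1 -57.4  37.4]
[ 52.4  27.9  -5.   -0.  -57.1  37.2] 0.0
shift mm [-2.0, -2.5, 7.4] rv [-0.0044, -0.0048, -0.001]
```

Call:
{"op": "move_arm", "data": {
  "series": [
    {"grip":0.2,"xyz":[-1.5,0,3],"angular":[-0.003,-0.003,0]},
    {"grip":0.2,"xyz":[-1.5,0,6],"angular":[-0.003,-0.003,0]},
    {"grip":0.2,"xyz":[-1.5,0,6],"angular":[-0.003,-0.003,0]}
  ]
}}

```text
time_s: 15.6
tcp_pos: [0.5036, 0.3894, 0.1492]
ee_rot: [[1.0, -0.008, 0.0], [-0.008, -1.0, -0.0], [0.0, 0.0, -1.0]]
wrist_force: [-0.3, 0.6, -3.6]
gripper_width: 0.271
gripper_force: 29.9
```

```bash
python3 t.py .504 .17 .149 -.4
```

```text
[0.5036 0.3894 0.1492] [ 52.3  27.7  -5.4   0.  -56.9  37.3]
[ 36.1  18.6 -20.5  -0.  -51.   53.5] 0.0
shift mm [2.1, 219.4, 0.2] rv [0.0, -0.0001, -0.0006]
```

Call:
{"op": "move_arm", "data": {
  "series": [
    {"grip":0.2,"xyz":[0,8,0],"angular":[0,0,0]},
    {"grip":0.2,"xyz":[0,17,0],"angular":[0,0,0]},
    {"grip":0.2,"xyz":[0,27,0],"angular":[0,0,0]},
    {"grip":0.2,"xyz":[0,37,0],"angular":[0,0,0]},
    {"grip":0.2,"xyz":[0,47,0],"angular":[0,0,0]},
    {"grip":0.2,"xyz":[0,57,0],"angular":[0,0,0]},
    {"grip":0.2,"xyz":[0,67,0],"angular":[0,0,0]},
    {"grip":0.2,"xyz":[0,77,0],"angular":[0,0,0]},
    {"grip":0.2,"xyz":[0,87,0],"angular":[0,0,0]},
    {"grip":0.2,"xyz":[0,97,0],"angular":[0,0,0]}
  ]
}}

```text
time_s: 16.6
tcp_pos: [0.5032, 0.2918, 0.1493]
ee_rot: [[1.0, -0.008, 0.001], [-0.008, -1.0, 0.0], [0.001, -0.0, -1.0]]
wrist_force: [-0.3, 1.8, -2.4]
gripper_width: 0.274
gripper_force: 29.9
```

```bash
python3 t.py .503 .17 .149 -.4
```

```text
[0.5032 0.2918 0.1493] [ 46.1  22.9 -13.5   0.  -53.5  43.5]
[ 36.2  18.5 -20.6  -0.  -50.9  53.4] 0.0
shift mm [0.8, 121.8, 0.3] rv [-0.0004, -0.0008, -0.0006]
```

Call:
{"op": "move_arm", "data": {
  "series": [
    {"grip":0.2,"xyz":[0,10,0],"angular":[0,0,0]},
    {"grip":0.2,"xyz":[0,20,0],"angular":[0,0,0]},
    {"grip":0.2,"xyz":[0,30,0],"angular":[0,0,0]},
    {"grip":0.2,"xyz":[0,40,0],"angular":[0,0,0]},
    {"grip":0.2,"xyz":[0,50,0],"angular":[0,0,0]},
    {"grip":0.2,"xyz":[0,60,0],"angular":[0,0,0]},
    {"grip":0.2,"xyz":[0,70,0],"angular":[0,0,0]},
    {"grip":0.2,"xyz":[0,78,0],"angular":[0,0,0]},
    {"grip":0.2,"xyz":[0,86,0],"angular":[0,0,0]},
    {"grip":0.2,"xyz":[0,94,0],"angular":[0,0,0]}
  ]
}}

```text
time_s: 17.6
tcp_pos: [0.5018, 0.1971, 0.1487]
ee_rot: [[1.0, -0.008, -0.001], [-0.008, -1.0, -0.002], [-0.001, 0.002, -1.0]]
wrist_force: [-0.6, -0.2, -2.3]
gripper_width: 0.268
gripper_force: 29.9
```

Call:
{"op": "move_arm", "data": {
  "series": [
    {"grip":0.2,"xyz":[0,8,0],"angular":[0,0,0]},
    {"grip":0.2,"xyz":[0,16,0],"angular":[0,0,0]},
    {"grip":0.2,"xyz":[0,24,0],"angular":[0,0,0]},
    {"grip":0.2,"xyz":[0,32,0],"angular":[0,0,0]},
    {"grip":0.2,"xyz":[0,36,0],"angular":[0,0,0]},
    {"grip":0.2,"xyz":[0,36,0],"angular":[0,0,0]},
    {"grip":0.2,"xyz":[0,36,0],"angular":[0,0,0]}
  ]
}}

```text
time_s: 18.3
tcp_pos: [0.5021, 0.1624, 0.1492]
ee_rot: [[1.0, -0.008, 0.0], [-0.008, -1.0, -0.0], [0.0, 0.0, -1.0]]
wrist_force: [0.1, 0.3, -2.4]
gripper_width: 0.275
gripper_force: 29.9
```

```bash
python3 t.py .503 .17 .149 -.4; python3 - <<'E'
from h import *
from station import r
a=r.capture("wrist")["img"][:320,:,::-1]
d=r.capture("scene")
b=cv2.resize(d["img"][170:380,290:570,::-1],(560,420))
o=np.zeros((420,1200,3),np.uint8);o[:320,:640]=a;o[:,640:]=b;cv2.imwrite("pics/m3.png",cv2.resize(o,(800,280)))
E
```

```text
[0.5021 0.1624 0.1492] [ 35.6  18.2 -21.1   0.  -50.8  54. ]
[ 36.2  18.5 -20.6  -0.  -50.9  53.4] 0.0
shift mm [0.8, -7.6, 0.2] rv [0.0, -0.0003, -0.0007]
```

View pics/m3.png

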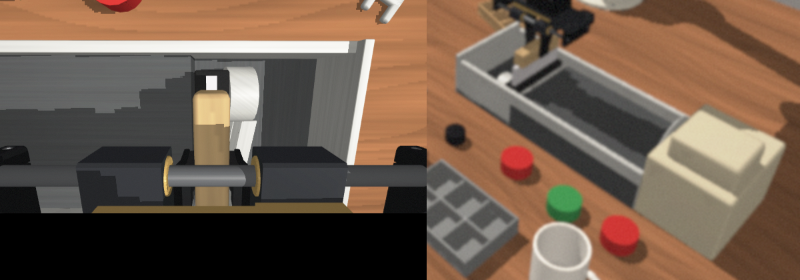

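The bed is clear. The disc is in the pan against the foot at (245,95), possibly leaning. I'll push a little further, then lift.

Call:
{"op": "move_arm", "data": {
  "series": [
    {"grip":0.2,"xyz":[0,8,0],"angular":[0,0,0]},
    {"grip":0.2,"xyz":[0,16,0],"angular":[0,0,0]},
    {"grip":0.2,"xyz":[0,22,0],"angular":[0,0,0]},
    {"grip":0.2,"xyz":[0,22,0],"angular":[0,0,0]}
  ]
}}

```text
time_s: 18.8
tcp_pos: [0.5016, 0.1393, 0.1491]
ee_rot: [[1.0, -0.009, -0.0], [-0.009, -1.0, -0.001], [-0.0, 0.001, -1.0]]
wrist_force: [0.2, -0.0, -1.9]
gripper_width: 0.276
gripper_force: 29.9
```

Call:
{"op": "move_arm", "data": {
  "series": [
    {"grip":0.2,"xyz":[0,0,-20],"angular":[0,0,0]},
    {"grip":0.2,"xyz":[0,0,-50],"angular":[0,0,0]},
    {"grip":0.2,"xyz":[0,0,-90],"angular":[0,0,0]},
    {"grip":0.2,"xyz":[0,-30,-140],"angular":[0,0,0]},
    {"grip":0.2,"xyz":[0,-70,-150],"angular":[0,0,0]},
    {"grip":0.2,"xyz":[0,-110,-150],"angular":[0,0,0]},
    {"grip":0.2,"xyz":[0,-110,-150],"angular":[0,0,0]},
    {"grip":0.2,"xyz":[0,-110,-150],"angular":[0,0,0]}
  ]
}}

```text
time_s: 19.6
tcp_pos: [0.5022, 0.2511, 0.2985]
ee_rot: [[1.0, -0.006, -0.001], [-0.006, -1.0, -0.001], [-0.001, 0.001, -1.0]]
wrist_force: [-0.5, -0.5, -3.6]
gripper_width: 0.276
gripper_force: 30.0
```

```bash
python3 t.py .490 -.130 .30 4.3; python3 - <<'E'
from h import *
from station import r
a=r.capture("wrist")["img"][:320,:,::-1]
d=r.capture("scene")
b=cv2.resize(d["img"][170:380,290:570,::-1],(560,420))
o=np.zeros((420,1200,3),np.uint8);o[:320,:640]=a;o[:,640:]=b;cv2.imwrite("pics/m4.png",cv2.resize(o,(800,280)))
E
```

```text
[0.5022 0.2511 0.2985] [ 43.1  14.   -3.7  -0.  -72.3  46.5]
[  3.5   8.4 -10.7  -0.  -70.9  90.8] 0.0
shift mm [-9.8, 381.1, -1.1] rv [0.0009, 0.0011, -0.0812]
```

View pics/m4.png

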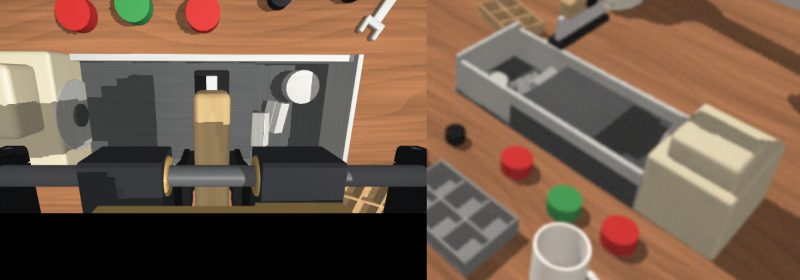

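All three offcuts lie in the pan: disc at (302,87), L at (277,117), block at (260,128). Now I'll return the pusher to where it stood.

Call:
{"op": "move_arm", "data": {
  "series": [
    {"grip":0.2,"xyz":[-1,40,0],"angular":[0,0,0]},
    {"grip":0.2,"xyz":[-2,80,0],"angular":[0,0,-0.02]},
    {"grip":0.2,"xyz":[-3,120,0],"angular":[0,0,-0.04]},
    {"grip":0.2,"xyz":[-5,160,0],"angular":[0,0,-0.06]},
    {"grip":0.2,"xyz":[-7,200,0],"angular":[0,0,-0.081]},
    {"grip":0.2,"xyz":[-8,240,0],"angular":[0,0,-0.081]},
    {"grip":0.2,"xyz":[-9,280,0],"angular":[0,0,-0.081]},
    {"grip":0.2,"xyz":[-10,320,0],"angular":[0,0,-0.081]},
    {"grip":0.2,"xyz":[-10,355,0],"angular":[0,0,-0.081]},
    {"grip":0.2,"xyz":[-10,381,0],"angular":[0,0,-0.081]}
  ]
}}

```text
time_s: 20.7
tcp_pos: [0.4885, -0.1335, 0.2993]
ee_rot: [[0.998, 0.07, 0.0], [0.07, -0.998, -0.001], [0.0, 0.001, -1.0]]
wrist_force: [-0.5, -0.9, -3.8]
gripper_width: 0.273
gripper_force: 30.0
```

Call:
{"op": "move_arm", "data": {
  "series": [
    {"grip":0.2,"xyz":[0,0,40],"angular":[0,0,0]},
    {"grip":0.2,"xyz":[0,0,80],"angular":[0,0,0]},
    {"grip":0.2,"xyz":[0,0,120],"angular":[0,0,0]},
    {"grip":0.2,"xyz":[0,0,160],"angular":[0,0,0]},
    {"grip":0.2,"xyz":[0,0,190],"angular":[0,0,0]},
    {"grip":0.2,"xyz":[0,0,200],"angular":[0,0,0]},
    {"grip":0.2,"xyz":[0,0,200],"angular":[0,0,0]},
    {"grip":0.2,"xyz":[0,0,200],"angular":[0,0,0]}
  ]
}}

```text
time_s: 21.5
tcp_pos: [0.4911, -0.1309, 0.1008]
ee_rot: [[0.997, 0.073, 0.003], [0.073, -0.997, -0.001], [0.003, 0.001, -1.0]]
wrist_force: [-0.2, -0.6, -2.5]
gripper_width: 0.274
gripper_force: 30.0
```

```bash
python3 t.py .490 -.130 .087 4.3
```

```text
[ 0.4911 -0.1309  0.1008] [  3.4  20.1 -27.    0.1 -42.7  90.7]
[  3.5  21.2 -27.8  -0.  -41.   90.8] 0.0
shift mm [-1.1, -1.0, 13.7] rv [0.0009, -0.0033, -0.0015]
```

Call:
{"op": "move_arm", "data": {
  "series": [
    {"grip":0.2,"xyz":[-1,-1,5],"angular":[0,-0.003,0]},
    {"grip":0.2,"xyz":[-1,-1,9],"angular":[0,-0.003,0]},
    {"grip":0.2,"xyz":[-1,-1,12],"angular":[0,-0.003,0]},
    {"grip":0.2,"xyz":[-1,-1,12],"angular":[0,-0.003,0]}
  ]
}}

```text
time_s: 21.9
tcp_pos: [0.4891, -0.1296, 0.0875]
ee_rot: [[0.997, 0.074, -0.002], [0.074, -0.997, -0.001], [-0.002, 0.0, -1.0]]
wrist_force: [-0.4, 0.4, -1.7]
gripper_width: 0.273
gripper_force: 30.0
```

Call:
{"op": "move_arm", "data": {
  "series": [
    {"grip":0.2,"xyz":[0,0,1],"angular":[0,0,0]},
    {"grip":0.2,"xyz":[0,0,1],"angular":[0,0,0]}
  ]
}}

```text
time_s: 22.1
tcp_pos: [0.4888, -0.1296, 0.0872]
ee_rot: [[0.997, 0.074, -0.002], [0.074, -0.997, -0.001], [-0.002, 0.0, -1.0]]
wrist_force: [-2.3, 0.4, 4.8]
gripper_width: 0.275
gripper_force: 30.0
```

In contact with the bench. I'll release and retreat.

Call:
{"op": "move_arm", "data": {
  "series": [
    {"grip":0.6,"xyz":[0,0,0],"angular":[0,0,0]},
    {"grip":0.6,"xyz":[0,0,0],"angular":[0,0,0]},
    {"grip":0.6,"xyz":[0,0,0],"angular":[0,0,0]},
    {"grip":0.6,"xyz":[0,0,0],"angular":[0,0,0]},
    {"grip":0.6,"xyz":[0,0,-20],"angular":[0,0,0]},
    {"grip":0.6,"xyz":[0,0,-60],"angular":[0,0,0]},
    {"grip":0.6,"xyz":[-20,0,-100],"angular":[0,0,0]},
    {"grip":0.6,"xyz":[-60,0,-150],"angular":[0,0,0]},
    {"grip":0.6,"xyz":[-95,0,-213],"angular":[0,0,0]},
    {"grip":0.6,"xyz":[-95,0,-213],"angular":[0,0,0]}
  ]
}}

```text
time_s: 23.1
tcp_pos: [0.3935, -0.1367, 0.3023]
ee_rot: [[0.997, 0.073, 0.001], [0.073, -0.997, -0.001], [0.001, 0.001, -1.0]]
wrist_force: [0.4, 0.2, 0.5]
gripper_width: 0.6
gripper_force: 0.0
```

Call:
{"op": "move_arm", "data": {
  "series": [
    {"grip":0.6,"xyz":[0,0,0],"angular":[0,0,0]},
    {"grip":0.6,"xyz":[0,0,0],"angular":[0,0,0]},
    {"grip":0.6,"xyz":[0,0,0],"angular":[0,0,0]}
  ]
}}

```text
time_s: 23.4
tcp_pos: [0.3943, -0.1363, 0.2982]
ee_rot: [[0.997, 0.073, -0.005], [0.073, -0.997, -0.0], [-0.005, -0.0, -1.0]]
wrist_force: [0.5, 0.8, 0.2]
gripper_width: 0.6
gripper_force: 0.0
```

```bash
python3 snap.py w7; python3 - <<'E'
from h import *
s6,c6=pickle.load(open("w6.pkl","rb"));s,c=pickle.load(open("w7.pkl","rb"))
for n,(ss,cc) in(("before",(s6,c6)),("now",(s,c))):
    roi=cc["img"][0:160,270:400].astype(int)
    m=(roi[:,:,0]>185)&(roi[:,:,1]>140)&(roi[:,:,2]<160)   # light wood grip top
    n_,l,st,ce=cv2.connectedComponentsWithStats(m.astype(np.uint8));i=1+st[1:,4].argmax()
    print(n,st[i],ce[i]+[270,0],w(cc,ce[i]+[270,0],.084,ss).round(4))
# handle compared with before: patch difference on the same-pose views
d=np.abs(c6["img"][:200,:].astype(int)-c["img"][:200,:]).mean((0,2));print(d.reshape(16,40).mean(1).round(0))
E
```

```text
23.4 [ 0.3943 -0.1363  0.2982] [[0.997, 0.073, -0.005], [0.073, -0.997, -0.0], [-0.005, -0.0, -1.0]] [  3.4  -0.9 -21.1  -0.  -70.1  90.8]
before [  45   26   21  113 2306] [325.18950564  81.15351258] [ 0.4931 -0.1307  0.084 ]
now [  38   21   22  114 2386] [318.9379715   77.14794635] [ 0.4905 -0.1299  0.084 ]
[13. 37. 47. 39.  9.  8.  9. 19. 14.  6.  6.  8.  8. 10. 18. 17.]
```

The pusher's grip top has the same size and place as before, so it stands upright where it was. The handle is untouched since I checked it. Handing in.

```bash
python3 -c "
from station import r
print(r.finish_job())"
```

```text
the job is handed in; nothing more can be done
None
```

I turned the handle to off first, then swept all three offcuts into the scrap pan, stood the pusher upright where it started, and handed the job in at about 23 s; no verdict came back.

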